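# Take the bearing play out of a sample changer's turntable

## Task

The sample changer's turntable wobbles on its spindle: rock it to feel the play, pressing with closed fingertips first its left rim and then its right rim down against the bearing, each gently (about half a kilo, never more than one and a half) and held for a moment. Turn the blue adjuster knob clockwise just until the play is gone, not forced tight, and press the left and then the right rim again in the same way to prove that neither side rocks down any more, nipping the knob up a little further if one does. Let go of everything and leave the pots, jars, dish and screwdriver where they stand.

Things in the scene. Friction and masses are not known exactly. Their poses are not given: they have to be found in the camera images.
- changer: Sample changer, fixed: white housing with blue band, x -140 to +190 mm, y -140 to +140 mm, top at 70 mm; aluminium lift column, 283 mm high, at x 163, y -116 mm, its dosing head swung out to the right. Origin: on the bench under the turntable's axis; x from its front (display and keys, towards the robot) to its back, y to its left, z up. Yaw within 0.3 rad of the robot's x axis.
- disc: Turntable: grey disc, 250 mm diameter, 10 mm thick, upper face 95 mm above the bench when level (origin on the axis at 90 mm). Eight white rings, 10 mm high, stand 60 to 96 mm from the axis; the rim outside them is bare. It spins freely and its play lets it tip any way about its centre (drag under 1 N at the rim) up to a stop, which is springy: pushed with 5 N the rim gives 2 mm further.
- rock (a joint): Tilt of the turntable about the changer's x axis, rad: 0 level, positive = left rim down, negative = right rim down; stays where left. As found the play is 0.025 to 0.077 rad to either side (a 5 N push adds 0.02 of spring), different each time and not to be seen beforehand. A rim point at 109 mm radius goes down 1.09 mm per 0.01 rad. Readings scatter by about 0.008.
- left_edge (a point): Where to press on the left: point fixed to the housing, 109 mm left of the axis, at the height of the upper face of the level disc (95 mm above the bench); middle of the bare rim. It does not move with the disc.
- right_edge (a point): The same on the right (y = -109 mm).
- knob_grip (a point): Centre of the adjuster knob's grip, on the axis, 150 mm above the bench: blue ribbed upright cylinder, 46 mm diameter, from 127 to 167 mm above the bench, standing on a black skirt of 118 mm diameter (109 to 127 mm). Nothing stands round the grip above the skirt.
- knob (a joint): Turn of the adjuster knob, rad: 0 at the start, grows clockwise seen from above (tightening) to 7 at most, stays where left; turns against 0.12 N m. One rad takes up 0.018 rad of one-sided tilt: 2 mm at the 109 mm rim point. With the play just gone a 5 N push still springs the rim 1.9 mm down; 0.3 rad tighter 1.1 mm, which is snug. Over 0.7 rad past the end of play the bearing is too tight.
- collar: Steel thrust collar hidden under the knob's skirt, which the knob drives down (1 mm per rad) onto the turntable's thrust face of 55 mm radius; not to be touched. It carries a worn race of unknown thickness, so its position does not tell the play. Origin on the axis.
- pot_1_mid (a point): Bystander: white sample pot with blue cap, 36 mm diameter, 48 mm high, standing on the housing's front left corner; centre half-way up.
- pot_2_mid (a point): Bystander: white sample pot with white cap, 36 mm diameter, 48 mm high, on the housing's back left corner; centre half-way up.
- jar_1_mid (a point): Bystander: white powder jar with blue cap, 84 mm diameter, 110 mm high, on the bench left of the changer; centre half-way up.
- jar_2_mid (a point): Bystander: white powder jar with white cap, 72 mm diameter, 90 mm high, on the bench right of the changer; centre half-way up.
- dish_mid (a point): Bystander: steel weighing dish, 110 mm diameter, 32 mm high, on the bench at the front left of the changer; centre half-way up.
- screwdriver: Bystander: red-handled screwdriver lying on the bench right of the changer; origin under its middle.

How it is judged:
On the way, in this order (a step that is already met when the one before it is completed fails the run):
1. the left rim is pressed down against the bearing's stop (over 3 N, disc tipped to the left) (contact force between the fingers and disc above 3 N and value of joint rock above 0.025 rad), for 0.15 s.
2. the right rim is pressed down against the bearing's stop (over 3 N, disc tipped to the right) (contact force between the fingers and disc above 3 N and value of joint rock below -0.025 rad), for 0.15 s.
3. the adjuster knob has been turned clockwise (value of joint knob above 0.8 rad), for 0.1 s.
4. the left rim is pressed again with over 3 N and goes down less than 0.018 rad (2 mm) (contact force between the fingers and disc above 3 N and y of the grasp point in the frame of changer above 0.05 m and value of joint rock between -0.018 and 0.018 rad), for 0.15 s.
5. the right rim is pressed again with over 3 N and goes down less than 0.018 rad (2 mm) (contact force between the fingers and disc above 3 N and y of the grasp point in the frame of changer below -0.05 m and value of joint rock between -0.018 and 0.018 rad), for 0.15 s.
At the end, for the whole second after the job is handed in: The knob is left tightened (at least 0.8 rad from its start), the turntable stands level within 0.018 rad and still, the bearing is not overtight (resting force between collar and turntable under 20 N), and nothing of the changer is touched any more (value of joint knob above 0.8 rad and value of joint rock between -0.018 and 0.018 rad and contact force between collar and disc below 20 N and angular speed of disc below 0.1 rad/s and contact force between the fingers and changer below 0.1 N).
It fails at once if the robot presses on the turntable with more than 15 N (contact force between any of the fingers, the arm and disc above 15 N).
It fails at once if the bearing is strained: more than 60 N between the collar and the turntable (contact force between collar and disc above 60 N).
It fails at once if a pot, a jar, the dish or the screwdriver is moved by more than 30 mm (distance of any of pot_1_mid, pot_2_mid, jar_1_mid, jar_2_mid, dish_mid, screwdriver from where it was at the start of the episode above 0.03 m).
It also fails if it takes over 72 s, if anything falls off the work surface, if the arm or the gripper's body presses on something with over 40 N, if the wrist force passes 120 N, or if a joint passes its speed limit or range.

## Robot

A 6-joint arm with a two-finger parallel gripper is mounted at the origin on the work surface. World frame = base frame: x ahead of the robot, y to its left, z up, the work surface at z = 0. Lengths are in m, angles in rad, forces in N, time in s.
With the tool pointing down it reaches from about 0.3 to 0.775 m from the base axis. Payload 14.6 kg.
Tool frame: the origin (TCP) lies at the very end of the fingers, on their centre line; the grasp point (between the pads) lies 19 mm behind it; z points along the fingers, y is the line along which they close (so a half turn about z gives the same grasp; the last joint's range is limited). The gripper opens to 94 mm and grips with 3 to 60 N. Pads are 16 mm wide; open, the fingers measure 119 mm over their backs; the gripper's body (75 mm by 177 mm) begins 78 mm behind the grasp point.
Start: joints at [1.07, 0.3, 1.521, -0, 1.321, -0.067], TCP at [0.231, 0.499, 0.175] pointing down, gripper open.
Joint ranges: [-3.03, 3.03], [-0.79, 2.21], [0.23, 2.52], [-1.04, 4.18], [0, 3.07], [-2.55, 2.55]. Speed limits (rad/s): [2.22, 2.22, 2.57, 3.14, 3.14, 3.14].

## Interface

Orientations are given as [roll, pitch, yaw] about the fixed x, y, z axes, in that order (R = Rz(yaw) Ry(pitch) Rx(roll)).
In Python, from station import ctrl gives the robot as it stands. The module is installed in compiled form; this text tells all that it offers.
- The arm moves only by the tool play_rows, never from a script. Its argument "commands" is a list of rows, each a list of 7 numbers: the shift along the tool's x, y, z in m, then the turn, a rotation vector about the tool's x, y, z in degrees, then the closure, from -1 (fully open) to 1 (shut). A call has 1 to 20 rows; each row shifts and turns the commanded pose from where the row before left it, along the tool's axes as they then stand; what a row does not reach is not made up. A row lasts 1/12 s, in which the tool goes at most 41.7 mm and 7.16 degrees, less where a joint would pass 70% of its speed; a pose out of reach is approached as far as the arm can. A call is refused whole if a number of a shift passes 0.0417 or a number of a turn 7.16, either way. A call with a gripper value outside its range is refused whole. The fingers move at their own pace and stop on an object; "force" is the grip in N (left out, the last holds). Time passes only in rows, so rows that do not move let the fingers close. It gives the time, the measured TCP pose, the force, the opening and the grip force at its end, in the units of the state.
- ctrl.get_obs(): the state, without advancing time (a new reading comes with each control period).
- ctrl.camera(name): name is "scene" or "side" or "wrist"; returns the picture (384x512x3 uint8, blue, green, red); there is no depth.
- ctrl.camera_model(name): a dict with "fx", "fy", "cx", "cy" (pixels), "rvec" (rotation vector, rad) and "tvec" (3), from world to camera coordinates, as OpenCV has them. Camera axes: x right, y down, z forward; pixel columns grow to the right and rows downward; lengths in m; the calibration is good to about 2 mm. A picture is of the moment at which its call begins: read the wrist's pose just before it. camera_model takes no time and is no camera call; for the wrist camera it gives the pose at the moment of the call.
- ctrl.hand_in(): hands the job in; it is judged then, once.
The state is a dict: "time_s": time; "qpos": joint angles; "joint_vel": joint speeds; "tau": joint torques, N m; "ee_pos": TCP position; "eef_rot": TCP orientation; "force": force on the tool from outside, world axes, zero at the start; "moment": the same for the moment, N m; "grip_width": finger opening in m; "grip_force": force on a finger pad.
Only numpy, scipy, OpenCV 4.12 (cv2) and the standard library are available. Lean on these libraries where they do the work, as an engineer would, in place of code of your own. Each camera call takes 0.05 s, during which the arm holds its last target. There are 200 camera calls.

## Working session

There is one attempt and no reset: what is moved stays moved. The work goes in short steps, Python scripts to look and compute and a tool call to move; the robot and the scene stay as the last step left them, time stands still between calls to the robot, and variables do not carry over. Pictures are saved under pics/ and viewed, at most 10 in all, crops included, and the job is handed in when it is done.

Besides the shell and the picture viewer there is one more tool, called after "Emit:" by a JSON object that holds its "op" and its "data". play_rows: Moves the arm, as the interface text tells. Its arguments: {"type":"object","properties":{"commands":{"type":"array","items":{"type":"array","items":{"type":"number"}}},"force":{"type":"number"}},"required":["commands"]}

```bash
mkdir -p pics
python3 - <<'E'
from station import ctrl
import cv2,numpy as np
o=ctrl.get_obs();print({k:np.round(v,3) for k,v in o.items()})
a=[ctrl.camera(n) for n in("scene","side")]
for n,i in zip(("scene","side"),a):
    cv2.imwrite(f"pics/{n}.png",i);m=ctrl.camera_model(n);print(n,m)
E
```

```text
{'time_s': np.float64(0.0), 'qpos': array([ 1.07 ,  0.3  ,  1.522, -0.   ,  1.321, -0.067]), 'joint_vel': array([ 0.001,  0.002,  0.   , -0.001,  0.001, -0.001]), 'tau': array([ 1.0000e-03, -5.3182e+01, -3.5274e+01,  7.1000e-02,  2.4000e-02,
       -0.0000e+00]), 'ee_pos': array([0.231, 0.499, 0.174]), 'eef_rot': array([-3.14 , -0.   ,  2.708]), 'force': array([ 0.245, -0.88 ,  0.055]), 'moment': array([-0.009, -0.029, -0.016]), 'grip_force': np.float64(0.0), 'grip_width': np.float64(0.094)}
scene {'fx': 433.1113908928433, 'fy': 433.1113908928433, 'cx': 259.40897722684554, 'cy': 189.84157426193056, 'rvec': array([ 1.95244122,  1.48495718, -0.63926604]), 'tvec': array([-0.14155663, -0.30814137,  1.7666696 ])}
side {'fx': 406.77483727713604, 'fy': 406.77483727713604, 'cx': 256.58926627892737, 'cy': 185.18296670438386, 'rvec': array([ 2.36027556, -0.29707154,  0.13474134]), 'tvec': array([-0.54026647,  0.18355221,  0.93742725])}
```

View pics/scene.png

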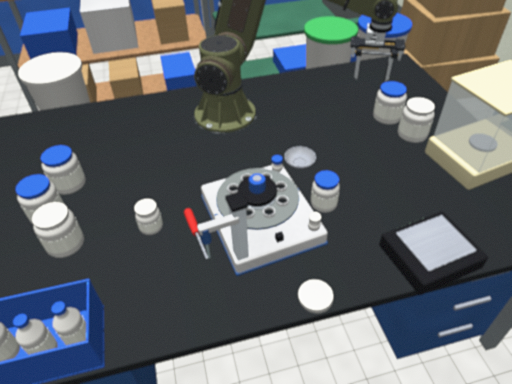

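View pics/side.png

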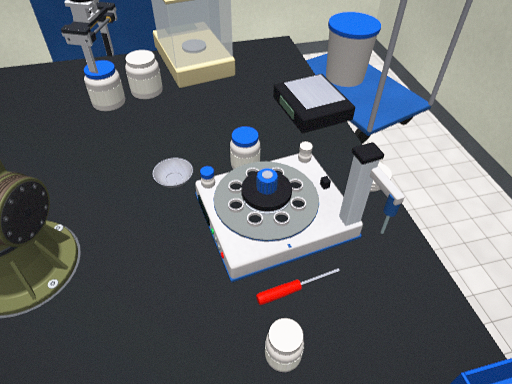

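```bash
cat > h.py <<'E'
import cv2,numpy as np
from station import ctrl
def ray(n,u,v,m=None):
    m=m or ctrl.camera_model(n);R=cv2.Rodrigues(m["rvec"])[0]
    d=R.T@np.array([(u-m["cx"])/m["fx"],(v-m["cy"])/m["fy"],1]);return -R.T@m["tvec"],d
def onz(n,u,v,z,m=None):
    c,d=ray(n,u,v,m);return c+d*(z-c[2])/d[2]
def proj(n,P,m=None):
    m=m or ctrl.camera_model(n)
    return cv2.projectPoints(np.float64(P).reshape(-1,1,3),m["rvec"],m["tvec"],np.array([[m["fx"],0,m["cx"]],[0,m["fy"],m["cy"]],[0,0,1]]),None)[0][:,0]
E
python3 - <<'E'
from h import *
L=[]
for n,(x0,y0,x1,y1) in dict(scene=(240,165,275,200),side=(250,160,285,200)).items():
    i=cv2.imread(f"pics/{n}.png");h=cv2.cvtColor(i,cv2.COLOR_BGR2HSV)
    m=cv2.inRange(h,(100,120,60),(130,255,255));k=np.zeros_like(m);k[y0:y1,x0:x1]=m[y0:y1,x0:x1]
    c=max(cv2.findContours(k,0,1)[0],key=cv2.contourArea);M=cv2.moments(c)
    u,v=M["m10"]/M["m00"],M["m01"]/M["m00"];print(n,u,v,cv2.boundingRect(c),onz(n,u,v,.15));L.append(ray(n,u,v))
A=sum(np.eye(3)-np.outer(d,d)/(d@d) for c,d in L);b=sum((np.eye(3)-np.outer(d,d)/(d@d))@c for c,d in L)
print(np.linalg.solve(A,b))
i=cv2.imread("pics/side.png")[130:290,180:380];cv2.imwrite("pics/c1.png",cv2.resize(i,None,fx=4,fy=3.75*4/3.75*.9375,interpolation=2))
E
```

```text
scene 256.77237237237233 183.35375375375375 (248, 174, 18, 20) [ 0.57928962 -0.01368509  0.15      ]
side 266.5446265938069 181.03315118397083 (256, 168, 22, 27) [ 0.5757495  -0.01630742  0.15      ]
[ 0.57655567 -0.01319512  0.14703694]
```

View pics/c1.png

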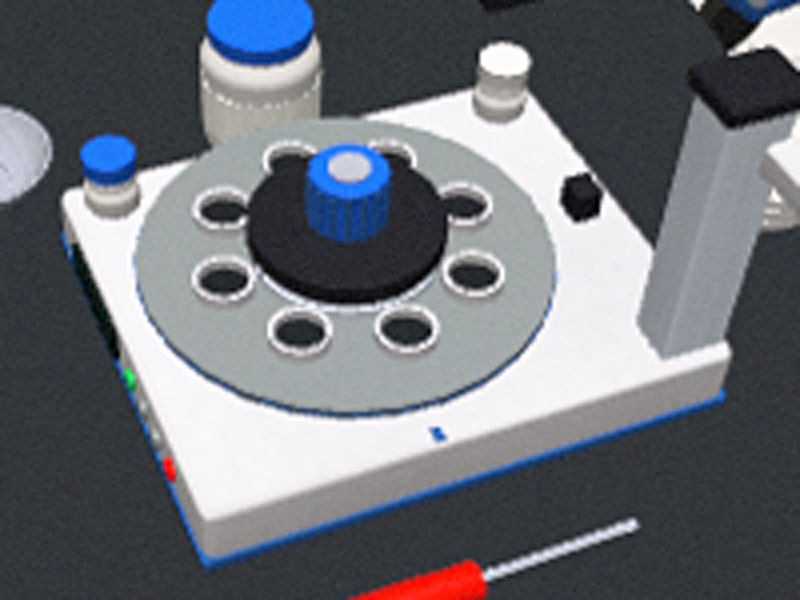

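The crop shows the changer clearly: front-right top corner at about (231,269) in full-image pixels, back-right at (362,223), front-left at (196,182). The disc ellipse is centred near (266,196).

Run:
```python
from h import *
P={k:onz("side",u,v,.07) for k,(u,v) in dict(FR=(231.3,269.2),BR=(362.5,223.3),FL=(196.3,182),BL=(313.8,153.0)).items()}
for k,p in P.items(): print(k,p.round(4))
for a,b in(("FR","BR"),("FL","BL")):
    d=P[b]-P[a];print(a,b,np.hypot(*d[:2]),np.arctan2(d[1],d[0]))
d=P["FL"]-P["FR"];print(np.hypot(*d[:2]),np.arctan2(-d[0],d[1]))
yaw=np.arctan2(*(P["BR"]-P["FR"])[1::-1])
R=np.array([[np.cos(yaw),-np.sin(yaw)],[np.sin(yaw),np.cos(yaw)]])
for k,(x,y) in dict(FR=(-.14,-.14),BR=(.19,-.14),FL=(-.14,.14),BL=(.19,.14)).items(): print(k,P[k][:2]-R@[x,y])
# disc rim ellipse
i=cv2.imread("pics/side.png");h=cv2.cvtColor(i,cv2.COLOR_BGR2HSV)
g=((h[...,2]>110)&(h[...,2]<185)&(h[...,1]<45)).astype(np.uint8)*255
k=np.zeros_like(g);k[155:245,210:325]=g[155:245,210:325];k=cv2.morphologyEx(k,cv2.MORPH_OPEN,np.ones((3,3)))
c=max(cv2.findContours(k,0,1)[0],key=cv2.contourArea)
Q=np.array([onz("side",u,v,.095)[:2] for u,v in cv2.convexHull(c)[:,0]])
print(len(Q),cv2.boundingRect(c),cv2.minEnclosingCircle(Q.astype(np.float32)))
s=np.linalg.lstsq(np.c_[2*Q,np.ones(len(Q))],(Q**2).sum(1),rcond=None)[0];print(s[:2],np.sqrt(s[2]+s[:2]@s[:2]))
```

```text
FR [ 0.4575 -0.1734  0.07  ]
BR [ 0.7783 -0.1274  0.07  ]
FL [0.4254 0.0987 0.07  ]
BL [0.7534 0.1313 0.07  ]
FR BR 0.3240881590580167 0.14244979911464087
FL BL 0.3296617692401875 0.09912096398105028
0.2739739720227127 0.11746192479736736
FR [ 0.57618348 -0.01495819]
BR [ 0.57033152 -0.01579748]
FL [ 0.58382711 -0.02003602]
BL [ 0.58521326 -0.03426272]
31 (214, 155, 105, 85) ((0.5696702599525452, 0.009148106910288334), 0.14871349930763245)
[ 0.57393891 -0.00498553] 0.12926065131553963
```

```bash
cat >> h.py <<'E'
from scipy.spatial.transform import Rotation as Ro
C=np.array([.577,-.015]);YAW=.12
def ch(x,y,z): 
    c,s=np.cos(YAW),np.sin(YAW);return np.array([C[0]+c*x-s*y,C[1]+s*x+c*y,z])
def to(p,yd=YAW):
    """print shift in tool frame (mm, current axes) to p, and tool-z turn to bring tool y to direction yd"""
    o=ctrl.get_obs();R=Ro.from_euler("xyz",o["eef_rot"]);s=R.inv().apply(np.array(p)-o["ee_pos"])*1e3
    y=R.as_matrix()[:,1];a=np.degrees(np.arctan2(y[1],y[0])-yd)
    print("shift mm",s.round(1),"turn",((a+90)%180-90).round(2),"pos",o["ee_pos"].round(4),"rot",o["eef_rot"].round(4),"q",o["qpos"].round(2),"F",o["force"].round(2))
E
python3 - <<'E'
from h import *
to(ch(0,.109,.175))
E
```

```text
shift mm [-472.6 -228.1   -0.5] turn 58.27 pos [0.231  0.4988 0.1743] rot [-3.1406e+00 -1.0000e-04  2.7078e+00] q [ 1.07  0.3   1.52  0.    1.32 -0.07] F [ 0.29 -0.04 -0.58]
```

Emit:
{"op": "play_rows", "data": {"commands": [[-0.0236,-0.0114,0,0,0,0,1],[-0.0236,-0.0114,0,0,0,0,1],[-0.0236,-0.0114,0,0,0,0,1],[-0.0236,-0.0114,0,0,0,0,1],[-0.0236,-0.0114,0,0,0,0,1],[-0.0236,-0.0114,0,0,0,0,1],[-0.0236,-0.0114,0,0,0,0,1],[-0.0236,-0.0114,0,0,0,0,1],[-0.0236,-0.0114,0,0,0,0,1],[-0.0236,-0.0114,0,0,0,0,1],[-0.0236,-0.0114,0,0,0,0,1],[-0.0236,-0.0114,0,0,0,0,1],[-0.0236,-0.0114,0,0,0,0,1],[-0.0236,-0.0114,0,0,0,0,1],[-0.0236,-0.0114,0,0,0,0,1],[-0.0236,-0.0114,0,0,0,0,1],[-0.0236,-0.0114,0,0,0,0,1],[-0.0236,-0.0114,0,0,0,0,1],[-0.0236,-0.0114,0,0,0,0,1],[-0.0236,-0.0114,0,0,0,0,1]], "force": 20}}

```text
time_s: 1.77
ee_pos: [0.5642, 0.0926, 0.1744]
eef_rot: [-3.141, -0.001, 2.708]
force: [-0.0, -0.1, -0.1]
grip_width: 0.0001
grip_force: 0.0
```

Emit:
{"op": "play_rows", "data": {"commands": [[0,0,0,0,0,6.5,1],[0,0,0,0,0,6.5,1],[0,0,0,0,0,6.5,1],[0,0,0,0,0,6.5,1],[0,0,0,0,0,6.5,1],[0,0,0,0,0,6.5,1],[0,0,0,0,0,6.5,1],[0,0,0,0,0,6.5,1],[0,0,0,0,0,6.3,1],[0,0,0,0,0,0,1],[0,0,0,0,0,0,1]]}}

```text
time_s: 2.68
ee_pos: [0.5635, 0.0938, 0.1745]
eef_rot: [-3.141, -0.0, 1.694]
force: [0.6, 0.8, 0.3]
grip_width: 0.0004
grip_force: 0.0
```

Run:
```python
from h import *
to(ch(0,.109,.115));m=ctrl.camera_model("wrist")
w=ctrl.camera("wrist");s=ctrl.camera("side")
cv2.imwrite("pics/w1.png",np.hstack([w,s])[::,:800+112:1] if 0 else w);cv2.imwrite("pics/s2.png",s)
np.save("w1.npy",m,allow_pickle=True)
```

```text
shift mm [-0.6  0.4 59.5] turn 0.17 pos [0.5635 0.0938 0.1745] rot [-3.1411 -0.      1.6937] q [ 0.1   0.35  1.46  0.    1.34 -0.02] F [0.61 0.76 0.26]
```

View pics/w1.png

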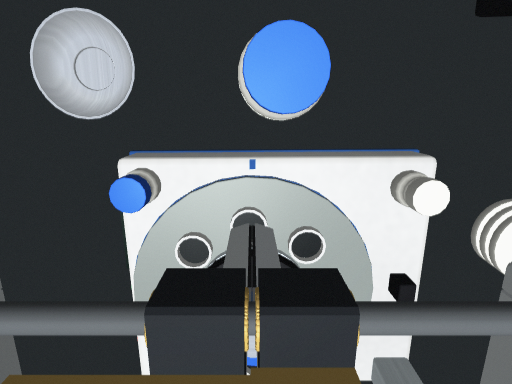

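The wrist view, taken straight above the left rim, shows the housing's left edge at row ~156. The blue mark is at (252,163) and the disc's arc tops out at about (253,176).

Run:
```python
from h import *
m=np.load("w1.npy",allow_pickle=True).item();i=cv2.imread("pics/w1.png")
h=cv2.cvtColor(i,cv2.COLOR_BGR2HSV)
bl=((h[...,0]>100)&(h[...,0]<130)&(h[...,1]>120)).astype(np.uint8)
# edge of disc: walk from white housing inward, per column, first pixel below 215 value
g=cv2.GaussianBlur(h[...,2],(3,3),0).astype(int);pts=[]
for u in range(150,360,6):
    if abs(u-252)<8: continue
    col=g[158:290,u]; r=np.where(col>col.max()-20)[0]
    w=next((k for k in range(r[0],len(col)-2) if col[k]<200),None)
    if w: pts.append((u,158+w))
print(pts)
Q=np.array([onz("",u,v,.093,m)[:2] for u,v in pts])
s=np.linalg.lstsq(np.c_[2*Q,np.ones(len(Q))],(Q**2).sum(1),rcond=None)[0];r=np.sqrt(s[2]+s[:2]@s[:2]);print(s[:2],r,np.std(np.hypot(*(Q-s[:2]).T)))
# fixed radius
from scipy.optimize import least_squares
print(least_squares(lambda c:np.hypot(*(Q-c).T)-.125,[.577,-.015],loss="soft_l1",f_scale=.001).x)
a,b=onz("",140,156.5,.07,m),onz("",415,156.5,.07,m);d=b-a;print("edge",a,b,np.arctan2(d[1],d[0]))
n=np.array([-d[1],d[0]])/np.hypot(*d[:2]);print("left edge dist from C",(a[:2]-C)@n,"mark",onz("",252,163,.07,m), ch(0,.135,.07))
```

```text
[(150, 170), (156, 174), (162, 213), (168, 207), (174, 202), (180, 198), (186, 194), (192, 190), (198, 187), (204, 185), (210, 182), (216, 180), (222, 178), (228, 178), (234, 177), (240, 176), (264, 176), (270, 176), (276, 177), (282, 179), (288, 180), (294, 182), (300, 184), (306, 187), (312, 189), (318, 192), (324, 197), (330, 201), (336, 206), (342, 212), (348, 219), (354, 226)]
[0.56982063 0.00630015] 0.1102712455538341 0.00865701419062219
[ 0.57805877 -0.01303686]
edge [0.44922828 0.11182943 0.07      ] [0.722661   0.14581767 0.07      ] 0.12366770724669689
left edge dist from C 0.14162180545397593 mark [0.56141212 0.11916949 0.07      ] [0.56083885 0.11902917 0.07      ]
```

Emit:
{"op": "play_rows", "data": {"commands": [[0,0,0.012,0,0,0,1],[0,0,0.012,0,0,0,1],[0,0,0.012,0,0,0,1],[0,0,0.012,0,0,0,1],[0,0,0.012,0,0,0,1],[0,0,0.008,0,0,0,1],[0,0,0.0025,0,0,0,1],[0,0,0.0025,0,0,0,1],[0,0,0.0025,0,0,0,1],[0,0,0.001,0,0,0,1],[0,0,0.001,0,0,0,1],[0,0,0.001,0,0,0,1],[0,0,0.001,0,0,0,1],[0,0,0.001,0,0,0,1],[0,0,0.001,0,0,0,1],[0,0,0.001,0,0,0,1],[0,0,0,0,0,0,1]]}}

```text
time_s: 4.2
ee_pos: [0.5635, 0.0938, 0.092]
eef_rot: [-3.141, -0.0, 1.69]
force: [0.0, 0.4, 0.9]
grip_width: 0.0008
grip_force: 0.0
```

Emit:
{"op": "play_rows", "data": {"commands": [[0,0,0.001,0,0,0,1],[0,0,0,0,0,0,1]]}}

```text
time_s: 4.37
ee_pos: [0.5636, 0.0938, 0.0911]
eef_rot: [-3.141, -0.0, 1.69]
force: [0.0, 0.3, 0.4]
grip_width: 0.0002
grip_force: 0.0
```

Emit:
{"op": "play_rows", "data": {"commands": [[0,0,0.001,0,0,0,1],[0,0,0,0,0,0,1]]}}

```text
time_s: 4.53
ee_pos: [0.5636, 0.0938, 0.0901]
eef_rot: [-3.141, -0.0, 1.69]
force: [0.1, -0.3, 0.4]
grip_width: 0.0004
grip_force: 0.0
```

Emit:
{"op": "play_rows", "data": {"commands": [[0,0,0.001,0,0,0,1],[0,0,0,0,0,0,1]]}}

```text
time_s: 4.7
ee_pos: [0.5636, 0.0937, 0.0891]
eef_rot: [-3.141, 0.0, 1.69]
force: [-0.1, 0.7, 0.6]
grip_width: 0.0005
grip_force: 0.0
```

Emit:
{"op": "play_rows", "data": {"commands": [[0,0,0.0008,0,0,0,1],[0,0,0,0,0,0,1]]}}

```text
time_s: 4.87
ee_pos: [0.5636, 0.0938, 0.0883]
eef_rot: [-3.141, 0.0, 1.69]
force: [-0.5, -0.1, 0.3]
grip_width: 0.0004
grip_force: 0.0
```

Emit:
{"op": "play_rows", "data": {"commands": [[0,0,0.001,0,0,0,1],[0,0,0,0,0,0,1]]}}

```text
time_s: 5.03
ee_pos: [0.5636, 0.0938, 0.0873]
eef_rot: [-3.141, 0.0, 1.69]
force: [0.0, -0.4, -0.0]
grip_width: 0.0005
grip_force: 0.0
```

Emit:
{"op": "play_rows", "data": {"commands": [[0,0,0.001,0,0,0,1],[0,0,0,0,0,0,1]]}}

```text
time_s: 5.2
ee_pos: [0.5636, 0.0938, 0.0863]
eef_rot: [-3.141, -0.0, 1.69]
force: [1.1, -0.1, -1.0]
grip_width: 0.0003
grip_force: 0.0
```

Emit:
{"op": "play_rows", "data": {"commands": [[0,0,0.001,0,0,0,1],[0,0,0,0,0,0,1]]}}

```text
time_s: 5.37
ee_pos: [0.5636, 0.0938, 0.0853]
eef_rot: [-3.141, 0.0, 1.69]
force: [0.1, 0.2, 0.4]
grip_width: 0.0005
grip_force: 0.0
```

Run:
```python
from h import *
to(ch(0,.109,.085));o=ctrl.get_obs();print(o["moment"],o["tau"].round(2))
s=ctrl.camera("side")[130:280,180:380];cv2.imwrite("pics/s3.png",cv2.resize(s,None,fx=4,fy=4,interpolation=2))
```

```text
shift mm [-0.6  0.3  0.3] turn -0.03 pos [0.5636 0.0938 0.0853] rot [-3.1414  0.      1.6903] q [ 0.1   0.43  1.56 -0.    1.15 -0.02] F [0.11 0.17 0.4 ]
[-0.04489246  0.01444854  0.03627291] [ 0.000e+00 -5.828e+01 -3.284e+01  7.000e-02 -2.000e-02  0.000e+00]
```

View pics/s3.png

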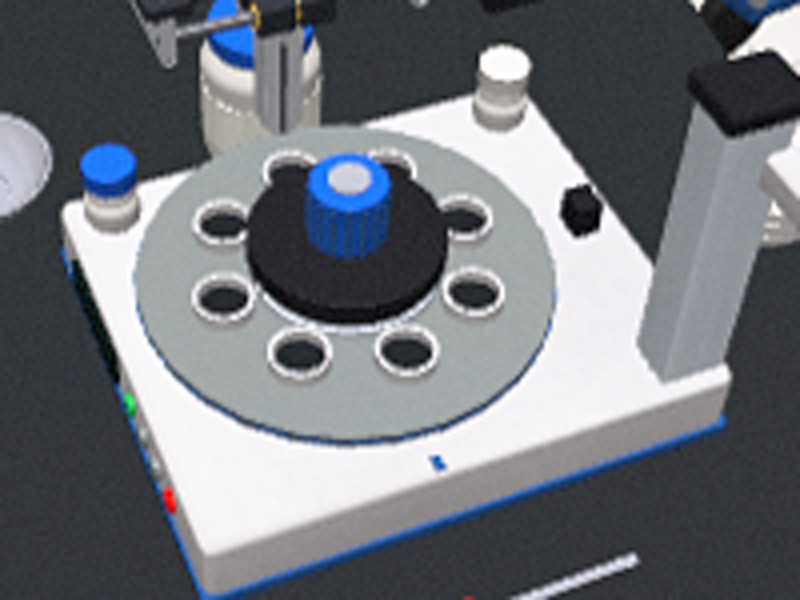

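The fingertips stand on the far (left) rim at about (283,130) in the crop, clear of the rings. No stop force yet, so I'll keep pressing in small steps.

Emit:
{"op": "play_rows", "data": {"commands": [[0,0,0.0008,0,0,0,1],[0,0,0,0,0,0,1]]}}

```text
time_s: 5.58
ee_pos: [0.5636, 0.0938, 0.0845]
eef_rot: [-3.141, -0.0, 1.69]
force: [-0.3, -0.1, 0.1]
grip_width: 0.0002
grip_force: 0.0
```

Emit:
{"op": "play_rows", "data": {"commands": [[0,0,0.0008,0,0,0,1],[0,0,0,0,0,0,1]]}}

```text
time_s: 5.75
ee_pos: [0.5636, 0.0938, 0.0837]
eef_rot: [-3.141, 0.0, 1.69]
force: [-0.2, -0.1, 0.4]
grip_width: 0.0004
grip_force: 0.0
```

Emit:
{"op": "play_rows", "data": {"commands": [[0,0,0.0008,0,0,0,1],[0,0,0,0,0,0,1]]}}

```text
time_s: 5.92
ee_pos: [0.5636, 0.0938, 0.0829]
eef_rot: [-3.141, 0.0, 1.69]
force: [0.9, 0.0, 0.0]
grip_width: 0.0006
grip_force: 0.0
```

Run:
```python
from h import *
o=ctrl.get_obs();p=o["ee_pos"]
for n in("side","scene"): print(n,proj(n,[p,ch(0,.109,.085),ch(0,.125,.085)]).round(1))
a=ctrl.camera("side");b=ctrl.camera("scene");w=ctrl.camera("wrist")
u,v=proj("side",p)[0].astype(int);A=cv2.resize(a[v-50:v+50,u-50:u+50],(400,400),interpolation=2)
u,v=proj("scene",p)[0].astype(int);B=cv2.resize(b[v-50:v+50,u-50:u+50],(400,400),interpolation=2)
cv2.imwrite("pics/s4.png",np.hstack([A,B]));cv2.imwrite("pics/w4.png",w);np.save("w4.npy",ctrl.camera_model("wrist"),allow_pickle=True)
```

```text
side [[249.7 170.5]
 [249.9 170. ]
 [247.7 166. ]]
scene [[289.7 188.8]
 [289.5 188.5]
 [294.3 187. ]]
```

View pics/s4.png

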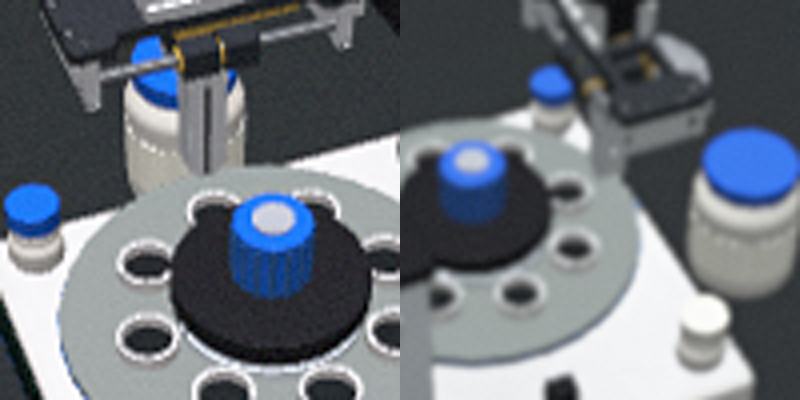

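View pics/w4.png

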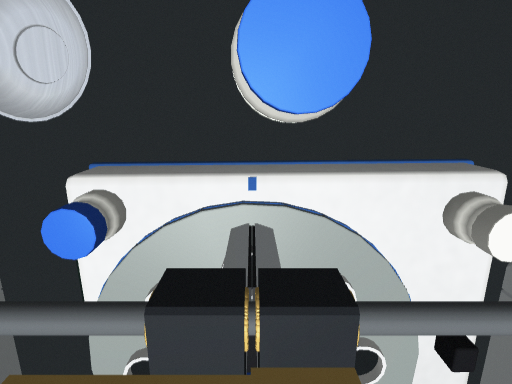

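Run:
```python
from h import *
m=np.load("w4.npy",allow_pickle=True).item();p=ctrl.get_obs()["ee_pos"]
print("wrist tcp",proj("",[p,p+[0,0,.01],p+[0,0,.02],p+[0,0,.03]],m).round(1), "disc edge left",proj("",[ch(0,.125,z) for z in(.08,.085,.09,.095)],m).round(1))
print("side",proj("side",[p,p+[0,0,.01],p+[0,0,.02]]).round(1),proj("scene",[p,p+[0,0,.01],p+[0,0,.02]]).round(1))
```

```text
wrist tcp [[250.7 221.5]
 [250.6 226.5]
 [250.6 231.9]
 [250.6 237.9]] disc edge left [[251.  199.3]
 [251.  201.3]
 [251.  203.3]
 [251.  205.4]]
side [[249.7 170.4]
 [249.7 167.6]
 [249.7 164.8]] [[289.7 188.8]
 [289.8 186.5]
 [289.9 184.2]]
```

Run:
```python
from h import *
t=np.linspace(0,2*np.pi,361)
for k in(-.08,-.04,0,.04,.08,.12):
    P=[ch(.125*np.cos(a),.125*np.sin(a)*np.cos(k),.09+.005-.125*np.sin(a)*np.sin(k)) for a in t]
    q=proj("side",P);s=proj("scene",P);print(k,"side rows",q[:,1].min().round(1),q[:,1].max().round(1),"cols",q[:,0].min().round(1),q[:,0].max().round(1),"scene rows",s[:,1].min().round(1),s[:,1].max().round(1),"cols",s[:,0].min().round(1),s[:,0].max().round(1))
print(proj("side",[ch(0,0,.167),ch(-.14,.14,.07),ch(-.14,-.14,.07)]).round(1))
# measured: masks in stored & new side images, columns 262..272 grey extents
for nm,i in(("start",cv2.imread("pics/side.png")),("above",cv2.imread("pics/s2.png")),("now",ctrl.camera("side"))):
    h=cv2.cvtColor(i,cv2.COLOR_BGR2HSV).astype(int)
    print(nm,h[154:170,270,2],h[232:246,270,2])
```

```text
-0.08 side rows 158.4 242.1 cols 213.3 318.9 scene rows 167.2 229.0 cols 215.3 298.4
-0.04 side rows 159.7 241.0 cols 213.3 319.1 scene rows 167.7 228.6 cols 215.1 298.4
0 side rows 161.0 239.7 cols 213.3 319.2 scene rows 168.2 228.1 cols 214.9 298.4
0.04 side rows 162.4 238.4 cols 213.4 319.3 scene rows 168.6 227.7 cols 214.8 298.3
0.08 side rows 163.7 237.0 cols 213.4 319.4 scene rows 169.0 227.3 cols 214.7 298.1
0.12 side rows 165.1 235.5 cols 213.5 319.5 scene rows 169.4 226.9 cols 214.7 297.9
[[267.1 175.2]
 [194.2 179.9]
 [229.8 268.4]]
start [ 62  59  59  54  59  51  89 154 179 169 171 170 167 172 200 246] [171 171 170 167 172 171 173 147 110 183 251 246 245 246]
above [ 56  52  55  58  61  57  88 151 178 172 169 169 167 171 199 247] [171 171 172 169 167 170 174 147 108 180 253 245 244 246]
now [ 58  53  57  58  61  53  89 155 177 170 169 167 169 176 200 247] [169 168 169 170 168 171 170 147 112 181 252 246 246 246]
```

Run:
```python
from h import *
R=Ro.from_euler("xyz",[-3.14,0,2.708]).as_matrix();p=np.array([.231,.499,.1743])
P=[p+R@[0,s*.053,-b] for s in(-1,1) for b in(0,.02)]
print(proj("side",P).round(1),proj("scene",P).round(1))
i=cv2.imread("pics/side.png")[0:90,50:150];j=cv2.imread("pics/scene.png")[0:90,335:435]
i=cv2.resize(i,(400,360),interpolation=2);j=cv2.resize(j,(400,360),interpolation=2)
cv2.imwrite("pics/g.png",np.hstack([i,j]))
```

```text
[[ 97.7  83.2]
 [ 95.7  76.9]
 [113.3  64.3]
 [111.7  58.2]] [[354.   85.8]
 [354.8  81. ]
 [383.8  88. ]
 [384.9  83.2]]
```

View pics/g.png

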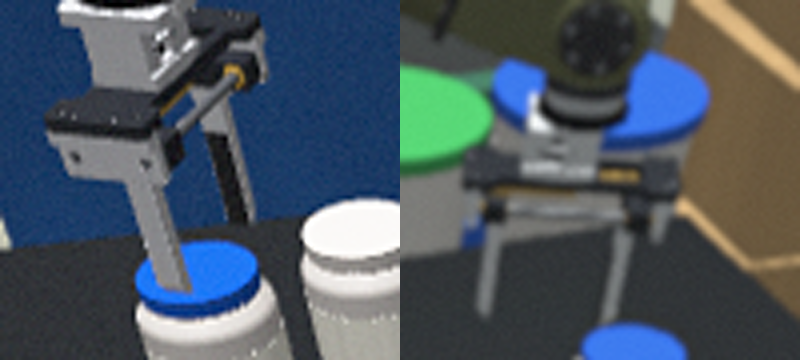

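Both views put the visible fingertips about 25 to 30 mm above the reported TCP. That holds at the start pose as well as here. The disc hasn't tipped at all: its edges are on the same pixel rows as at the start. So the fingers are still in the air, and the text's TCP doesn't match the real fingertip. I'll keep going down until I feel contact, and calibrate the height from that.

Emit:
{"op": "play_rows", "data": {"commands": [[0,0,0.002,0,0,0,1],[0,0,0.002,0,0,0,1],[0,0,0.002,0,0,0,1],[0,0,0,0,0,0,1]]}}

```text
time_s: 6.45
ee_pos: [0.5634, 0.0938, 0.0765]
eef_rot: [-3.141, 0.0, 1.69]
force: [1.0, -0.4, 0.0]
grip_width: 0.0007
grip_force: 0.0
```

Emit:
{"op": "play_rows", "data": {"commands": [[0,0,0.001,0,0,0,1],[0,0,0.001,0,0,0,1],[0,0,0,0,0,0,1]]}}

```text
time_s: 6.7
ee_pos: [0.5635, 0.0937, 0.0748]
eef_rot: [-3.141, 0.0, 1.69]
force: [-0.1, -0.6, -0.3]
grip_width: 0.0005
grip_force: 0.0
```

Emit:
{"op": "play_rows", "data": {"commands": [[0,0,0.001,0,0,0,1],[0,0,0.001,0,0,0,1],[0,0,0,0,0,0,1]]}}

```text
time_s: 6.95
ee_pos: [0.5635, 0.0938, 0.0728]
eef_rot: [-3.141, 0.0, 1.69]
force: [-0.6, -0.2, -0.7]
grip_width: 0.0003
grip_force: 0.0
```

```bash
cat >> h.py <<'E'
def prof(tag):
    i=ctrl.camera("side");h=cv2.cvtColor(i,cv2.COLOR_BGR2HSV).astype(int)
    o=ctrl.get_obs();print(tag,"z",o["ee_pos"][2].round(4),"F",o["force"].round(2),"M",o["moment"].round(2),"top",h[158:166,270,2],"bot",h[236:244,270,2])
E
python3 -c "
from h import *
prof('a')"
```

```text
a z 0.0729 F [ 0.06 -0.44 -0.03] M [-0.02  0.02 -0.02] top [ 54  53  89 153 180 170 166 171] bot [172 171 172 147 109 179 253 246]
```

Still no contact and the disc is level. Continuing.

Emit:
{"op": "play_rows", "data": {"commands": [[0,0,0.001,0,0,0,1],[0,0,0.001,0,0,0,1],[0,0,0,0,0,0,1]]}}

```text
time_s: 7.25
ee_pos: [0.5635, 0.0938, 0.0708]
eef_rot: [-3.141, -0.0, 1.69]
force: [-0.5, 0.2, 0.5]
grip_width: 0.0004
grip_force: 0.0
```

Emit:
{"op": "play_rows", "data": {"commands": [[0,0,0.001,0,0,0,1],[0,0,0.001,0,0,0,1],[0,0,0,0,0,0,1]]}}

```text
time_s: 7.5
ee_pos: [0.5635, 0.0938, 0.0688]
eef_rot: [-3.141, 0.0, 1.69]
force: [0.3, -0.1, -0.6]
grip_width: 0.0005
grip_force: 0.0
```

```bash
python3 -c "
from h import *
prof('a')"
```

```text
a z 0.0689 F [-0.15  0.09 -0.38] M [-0.03  0.06  0.01] top [ 59  54  87 153 181 171 171 173] bot [168 174 170 151 112 184 253 246]
```

Emit:
{"op": "play_rows", "data": {"commands": [[0,0,0.001,0,0,0,1],[0,0,0.001,0,0,0,1],[0,0,0,0,0,0,1]]}}

```text
time_s: 7.8
ee_pos: [0.5635, 0.0938, 0.0668]
eef_rot: [-3.141, -0.0, 1.69]
force: [-0.4, -0.1, -0.7]
grip_width: 0.0002
grip_force: 0.0
```

Emit:
{"op": "play_rows", "data": {"commands": [[0,0,0.001,0,0,0,1],[0,0,0.001,0,0,0,1],[0,0,0,0,0,0,1]]}}

```text
time_s: 8.05
ee_pos: [0.5635, 0.0938, 0.0648]
eef_rot: [-3.141, -0.0, 1.69]
force: [0.1, -0.3, 0.4]
grip_width: 0.0002
grip_force: 0.0
```

```bash
python3 -c "
from h import *
prof('a')"
```

```text
a z 0.0649 F [ 0.53 -0.62  0.87] M [-0.06  0.09  0.04] top [ 59  54  92 154 176 170 166 171] bot [173 174 171 151 113 184 253 246]
```

Emit:
{"op": "play_rows", "data": {"commands": [[0,0,0.001,0,0,0,1],[0,0,0.001,0,0,0,1],[0,0,0,0,0,0,1]]}}

```text
time_s: 8.35
ee_pos: [0.5636, 0.0938, 0.0629]
eef_rot: [-3.141, 0.0, 1.69]
force: [-0.0, -0.4, 0.1]
grip_width: 0.0003
grip_force: 0.1
```

Run:
```python
from h import *
prof('a')
p=ctrl.get_obs()["ee_pos"];a=ctrl.camera("side");b=ctrl.camera("scene")
A=cv2.resize(a[110:210,200:300],(400,400),interpolation=2);B=cv2.resize(b[140:240,240:340],(400,400),interpolation=2)
cv2.imwrite("pics/s5.png",np.hstack([A,B]))
```

```text
a z 0.063 F [ 0.41  0.61 -0.76] M [-0.09  0.06 -0.01] top [ 55  49  88 174 220 165 170 170] bot [171 174 153 109 164 219 249 245]
```

View pics/s5.png

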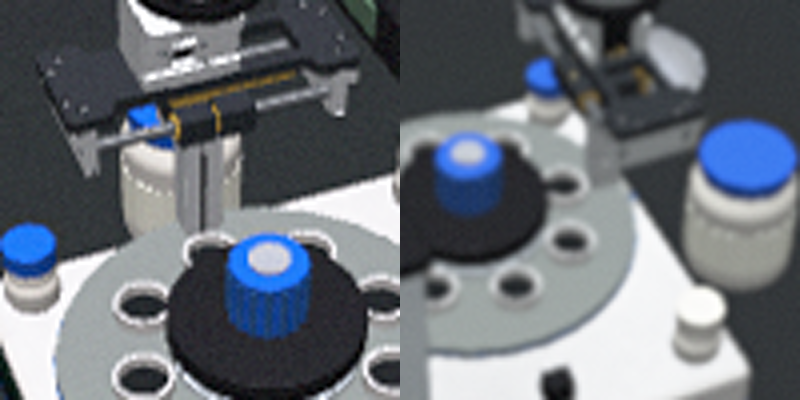

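The disc now tips: its right edge rose about 1 px. So contact was at a reported z of about 65 mm, which means the fingertips end about 30 mm above the reported TCP. I'll carry that offset forward and press on to the stop.

Emit:
{"op": "play_rows", "data": {"commands": [[0,0,0.001,0,0,0,1],[0,0,0,0,0,0,1]]}}

```text
time_s: 8.67
ee_pos: [0.5636, 0.0938, 0.0619]
eef_rot: [-3.141, 0.0, 1.69]
force: [0.4, 0.0, 0.2]
grip_width: 0.0006
grip_force: 0.1
```

Emit:
{"op": "play_rows", "data": {"commands": [[0,0,0.001,0,0,0,1],[0,0,0,0,0,0,1]]}}

```text
time_s: 8.83
ee_pos: [0.5636, 0.0938, 0.0609]
eef_rot: [-3.141, -0.0, 1.69]
force: [0.7, 0.3, 0.4]
grip_width: 0.0003
grip_force: 0.1
```

Emit:
{"op": "play_rows", "data": {"commands": [[0,0,0.001,0,0,0,1],[0,0,0,0,0,0,1]]}}

```text
time_s: 9.0
ee_pos: [0.5636, 0.0938, 0.0599]
eef_rot: [-3.141, -0.0, 1.69]
force: [0.5, -0.7, 0.2]
grip_width: 0.0003
grip_force: 0.2
```

Emit:
{"op": "play_rows", "data": {"commands": [[0,0,0.001,0,0,0,1],[0,0,0,0,0,0,1]]}}

```text
time_s: 9.17
ee_pos: [0.5637, 0.0938, 0.059]
eef_rot: [3.141, -0.0, 1.69]
force: [-0.1, 1.8, 1.5]
grip_width: 0.0007
grip_force: 1.1
```

Emit:
{"op": "play_rows", "data": {"commands": [[0,0,0.001,0,0,0,1],[0,0,0,0,0,0,1]]}}

```text
time_s: 9.33
ee_pos: [0.5638, 0.0938, 0.0582]
eef_rot: [3.141, -0.0, 1.69]
force: [-0.1, 0.8, 5.2]
grip_width: 0.0004
grip_force: 2.2
```

Emit:
{"op": "play_rows", "data": {"commands": [[0,0,0.001,0,0,0,1],[0,0,0,0,0,0,1]]}}

```text
time_s: 9.5
ee_pos: [0.5639, 0.0939, 0.0574]
eef_rot: [3.141, -0.0, 1.69]
force: [-0.7, 0.6, 6.2]
grip_width: 0.0004
grip_force: 3.2
```

Emit:
{"op": "play_rows", "data": {"commands": [[0,0,0,0,0,0,1],[0,0,0,0,0,0,1],[0,0,0,0,0,0,1]]}}

```text
time_s: 9.75
ee_pos: [0.5639, 0.0939, 0.0575]
eef_rot: [3.141, -0.0, 1.69]
force: [-0.6, 0.6, 6.3]
grip_width: 0.0007
grip_force: 3.0
```

Emit:
{"op": "play_rows", "data": {"commands": [[0,0,-0.002,0,0,0,1],[0,0,-0.002,0,0,0,1],[0,0,-0.002,0,0,0,1],[0,0,-0.004,0,0,0,1],[0,0,-0.02,0,0,0,1],[0,0,-0.03,0,0,0,1],[0,0,-0.035,0,0,0,1],[0,0,0,0,0,0,1],[0,0,0,0,0,0,1]]}}

```text
time_s: 10.5
ee_pos: [0.5644, 0.0938, 0.1539]
eef_rot: [3.138, 0.0, 1.69]
force: [-0.8, 0.1, -0.4]
grip_width: 0.0005
grip_force: 0.0
```

```bash
sed -i 's/^C=.*;YAW/C=np.array([.5775,-.014]);YAW/' h.py; python3 -c "
from h import *
prof('up');to(ch(0,-.109,.15))"
```

```text
up z 0.1521 F [0.01 0.56 0.24] M [-0.02  0.06  0.05] top [ 55  56  84 204 253 183 162 173] bot [169 149  98 153 221 249 245 245]
shift mm [-217.6    1.     2.2] turn -0.03 pos [0.5636 0.0937 0.1521] rot [3.1411e+00 1.0000e-04 1.6903e+00] q [ 0.1   0.37  1.49 -0.    1.29 -0.02] F [0.01 0.56 0.24]
```

Emit:
{"op": "play_rows", "data": {"commands": [[-0.0218,0.0001,0,0,0,0,1],[-0.0218,0.0001,0,0,0,0,1],[-0.0218,0.0001,0,0,0,0,1],[-0.0218,0.0001,0,0,0,0,1],[-0.0218,0.0001,0,0,0,0,1],[-0.0218,0.0001,0,0,0,0,1],[-0.0218,0.0001,0,0,0,0,1],[-0.0218,0.0001,0,0,0,0,1],[-0.0218,0.0001,0,0,0,0,1],[-0.0218,0.0001,0,0,0,0,1],[0,0,0,0,0,0,1],[0,0,0.02,0,0,0,1],[0,0,0.02,0,0,0,1],[0,0,0.02,0,0,0,1],[0,0,0.012,0,0,0,1],[0,0,0,0,0,0,1]]}}

```text
time_s: 11.88
ee_pos: [0.5889, -0.1216, 0.0766]
eef_rot: [-3.136, -0.002, 1.691]
force: [-0.0, -0.1, 0.5]
grip_width: 0.0006
grip_force: 0.0
```

```bash
python3 -c "
from h import *
prof('r');to(ch(0,-.109,.065))"
```

```text
r z 0.0786 F [-0.49  0.19  0.54] M [-0.02  0.02  0.  ] top [ 67  83 203 255 255 255 255 255] bot [170 151  99 156 223 249 246 245]
shift mm [-0.4  0.8 13.6] turn -0.01 pos [ 0.5898 -0.122   0.0786] rot [-3.1387e+00 -1.2000e-03  1.6906e+00] q [-0.26  0.51  1.46  0.    1.17 -0.38] F [-0.49  0.19  0.54]
```

Emit:
{"op": "play_rows", "data": {"commands": [[0,0,0.002,0,0,0,1],[0,0,0.001,0,0,0,1],[0,0,0.001,0,0,0,1],[0,0,0,0,0,0,1]]}}

```text
time_s: 12.27
ee_pos: [0.5908, -0.1226, 0.0765]
eef_rot: [3.141, 0.0, 1.69]
force: [-0.6, -0.7, -0.7]
grip_width: 0.0003
grip_force: 0.0
```

Emit:
{"op": "play_rows", "data": {"commands": [[0,0,0.001,0,0,0,1],[0,0,0.001,0,0,0,1],[0,0,0,0,0,0,1]]}}

```text
time_s: 12.52
ee_pos: [0.5905, -0.1225, 0.074]
eef_rot: [-3.141, -0.0, 1.69]
force: [-0.4, -0.2, 0.4]
grip_width: 0.0003
grip_force: 0.0
```

Emit:
{"op": "play_rows", "data": {"commands": [[0,0,0.001,0,0,0,1],[0,0,0,0,0,0,1]]}}

```text
time_s: 12.68
ee_pos: [0.5905, -0.1225, 0.0729]
eef_rot: [-3.141, -0.0, 1.69]
force: [0.7, 0.7, 0.3]
grip_width: 0.0004
grip_force: 0.0
```

Emit:
{"op": "play_rows", "data": {"commands": [[0,0,0.001,0,0,0,1],[0,0,0,0,0,0,1]]}}

```text
time_s: 12.85
ee_pos: [0.5905, -0.1225, 0.0719]
eef_rot: [-3.141, -0.0, 1.69]
force: [-0.0, -0.6, 0.7]
grip_width: 0.0004
grip_force: 0.0
```

Emit:
{"op": "play_rows", "data": {"commands": [[0,0,0.001,0,0,0,1],[0,0,0,0,0,0,1]]}}

```text
time_s: 13.02
ee_pos: [0.5905, -0.1225, 0.0709]
eef_rot: [-3.141, -0.0, 1.69]
force: [0.4, 0.5, 0.0]
grip_width: 0.0005
grip_force: 0.0
```

Emit:
{"op": "play_rows", "data": {"commands": [[0,0,0.001,0,0,0,1],[0,0,0.001,0,0,0,1],[0,0,0.001,0,0,0,1],[0,0,0,0,0,0,1]]}}

```text
time_s: 13.35
ee_pos: [0.5905, -0.1226, 0.0678]
eef_rot: [-3.141, -0.0, 1.69]
force: [0.0, -1.0, -0.3]
grip_width: 0.0003
grip_force: 0.1
```

Emit:
{"op": "play_rows", "data": {"commands": [[0,0,0.001,0,0,0,1],[0,0,0.001,0,0,0,1],[0,0,0.001,0,0,0,1],[0,0,0.001,0,0,0,1],[0,0,0.001,0,0,0,1],[0,0,0.001,0,0,0,1],[0,0,0.001,0,0,0,1],[0,0,0,0,0,0,1]]}}

```text
time_s: 14.02
ee_pos: [0.5905, -0.1225, 0.0608]
eef_rot: [-3.141, -0.0, 1.69]
force: [0.6, -0.8, 0.3]
grip_width: 0.0003
grip_force: 0.1
```

Emit:
{"op": "play_rows", "data": {"commands": [[0,0,0.001,0,0,0,1],[0,0,0,0,0,0,1]]}}

```text
time_s: 14.18
ee_pos: [0.5905, -0.1225, 0.0599]
eef_rot: [-3.141, -0.0, 1.69]
force: [-0.3, -0.4, -0.3]
grip_width: 0.0008
grip_force: 0.2
```

Emit:
{"op": "play_rows", "data": {"commands": [[0,0,0.001,0,0,0,1],[0,0,0,0,0,0,1]]}}

```text
time_s: 14.35
ee_pos: [0.5906, -0.1225, 0.059]
eef_rot: [3.141, 0.0, 1.69]
force: [-0.2, -0.6, 2.4]
grip_width: 0.0005
grip_force: 1.0
```

Same stop height as on the left (about 0.0597).

Emit:
{"op": "play_rows", "data": {"commands": [[0,0,0.001,0,0,0,1],[0,0,0.001,0,0,0,1],[0,0,0,0,0,0,1]]}}

```text
time_s: 14.6
ee_pos: [0.5909, -0.1226, 0.0574]
eef_rot: [3.141, 0.0, 1.69]
force: [-0.6, 0.8, 6.3]
grip_width: 0.0004
grip_force: 3.1
```

Emit:
{"op": "play_rows", "data": {"commands": [[0,0,0,0,0,0,1],[0,0,0,0,0,0,1],[0,0,0,0,0,0,1]]}}

```text
time_s: 14.85
ee_pos: [0.5909, -0.1226, 0.0575]
eef_rot: [3.141, 0.0, 1.69]
force: [-0.4, 1.0, 5.1]
grip_width: 0.001
grip_force: 2.8
```

Emit:
{"op": "play_rows", "data": {"commands": [[0,0,-0.002,0,0,0,1],[0,0,-0.002,0,0,0,1],[0,0,-0.002,0,0,0,1],[0,0,-0.004,0,0,0,1],[0,0,-0.02,0,0,0,-1],[0,0,-0.03,0,0,0,-1],[0,0,-0.035,0,0,0,-1],[0,0,-0.015,0,0,0,-1],[0,0,0,0,0,0,-1],[0,0,0,0,0,0,-1]]}}

```text
time_s: 15.68
ee_pos: [0.5907, -0.1226, 0.1674]
eef_rot: [3.141, 0.0, 1.69]
force: [0.2, 0.1, -1.0]
grip_width: 0.0372
grip_force: 0.0
```

```bash
python3 -c "
from h import *
prof('r');to(ch(0,0,.165))"
```

```text
r z 0.1662 F [ 0.24 -0.95 -0.49] M [ 0.01  0.07 -0.  ] top [69 72 70 75 57 41 40 36] bot [173 175 174 175 154 109 163 216]
shift mm [109.2   0.3   1.2] turn -0.03 pos [ 0.5902 -0.1225  0.1662] rot [-3.1405e+00 -4.0000e-04  1.6903e+00] q [-0.27  0.43  1.37 -0.    1.35 -0.38] F [ 0.24 -0.95 -0.49]
```

Both sides reach the stop at about 0.0597. Level contact at about 0.0647 gives a play of about 0.046 rad, so the knob needs about 2.55 rad plus 0.25. Next I go to the knob and pre-turn counter-clockwise.

Emit:
{"op": "play_rows", "data": {"commands": [[0.0182,0,0,0,0,0,-1],[0.0182,0,0,0,0,0,-1],[0.0182,0,0,0,0,0,-1],[0.0182,0,0,0,0,0,-1],[0.0182,0,0,0,0,0,-1],[0.0182,0,0,0,0,0,-1],[0,0,0,0,0,-6.7,-1],[0,0,0,0,0,-6.7,-1],[0,0,0,0,0,-6.7,-1],[0,0,0,0,0,-6.7,-1],[0,0,0,0,0,-6.7,-1],[0,0,0,0,0,-6.7,-1],[0,0,0,0,0,0,-1],[0,0,0,0,0,0,-1]]}}

```text
time_s: 16.9
ee_pos: [0.5771, -0.0141, 0.1658]
eef_rot: [-3.14, -0.002, 2.388]
force: [0.1, -0.3, -0.2]
grip_width: 0.094
grip_force: 0.0
```

```bash
python3 -c "
from h import *
to(ch(0,0,.104))
m=ctrl.camera_model('wrist');w=ctrl.camera('wrist')
h=cv2.cvtColor(w,cv2.COLOR_BGR2HSV);k=cv2.inRange(h,(100,120,60),(130,255,255))
for c in cv2.findContours(k,0,1)[0]:
    if cv2.contourArea(c)>200: print(cv2.boundingRect(c),cv2.contourArea(c))
u,v=proj('',[ch(0,0,.167),ch(0,0,.15)],m);print(u,v)
cv2.imwrite('pics/w6.png',w)"
```

```text
shift mm [-0.4  0.4 61.8] turn 39.96 pos [ 0.5771 -0.0141  0.1658] rot [-3.1403e+00 -1.7000e-03  2.3882e+00] q [-0.09  0.37  1.45  0.    1.32 -0.91] F [ 0.08 -0.27 -0.21]
(219, 178, 68, 75) 3707.5
(408, 0, 104, 64) 5347.5
(213, 0, 45, 26) 831.0
[251.21243579 221.94263469] [251.25009686 214.41853531]
```

View pics/w6.png

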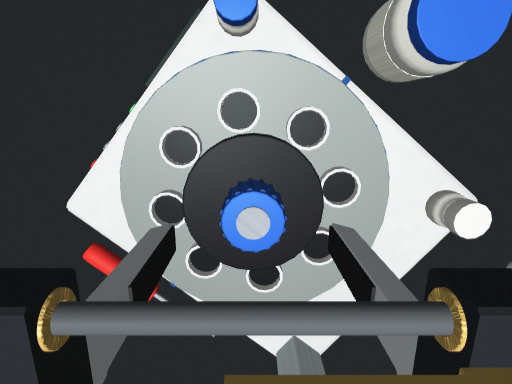

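The knob (centre at about (252,222)) sits midway between the open fingertips at columns 175 and 330. I'll check the wrist camera's sweep against the column before turning.

```bash
python3 -c "
from h import *
m=ctrl.camera_model('wrist');R=cv2.Rodrigues(m['rvec'])[0];c=-R.T@m['tvec'];p=ctrl.get_obs()['ee_pos'];d=c-p
print(d,np.hypot(*d[:2]),np.degrees(np.arctan2(d[1],d[0])-YAW))"
```

```text
[-0.0529397   0.05050542  0.20918481] 0.07316699768970271 129.4725435991418
```

Emit:
{"op": "play_rows", "data": {"commands": [[0,0,0.01,0,0,0,-1],[0,0,0.012,0,0,0,-1],[0,0,0.012,0,0,0,-1],[0,0,0.012,0,0,0,-1],[0,0,0.01,0,0,0,-1],[0,0,0.005,0,0,0,-1],[0,0,0,0,0,0,-1]]}}

```text
time_s: 17.53
ee_pos: [0.577, -0.0141, 0.1044]
eef_rot: [-3.14, -0.002, 2.392]
force: [-0.3, 0.6, -0.4]
grip_width: 0.0939
grip_force: 0.0
```

Emit:
{"op": "play_rows", "data": {"commands": [[0,0,0,0,0,0,1],[0,0,0,0,0,0,1],[0,0,0,0,0,0,1],[0,0,0,0,0,0,1],[0,0,0,0,0,0,1],[0,0,0,0,0,0,1],[0,0,0,0,0,0,1],[0,0,0,0,0,0,1]], "force": 30}}

```text
time_s: 18.2
ee_pos: [0.5779, -0.0138, 0.1062]
eef_rot: [3.14, 0.0, 2.392]
force: [3.8, 3.2, -4.1]
grip_width: 0.0453
grip_force: 30.0
```

Emit:
{"op": "play_rows", "data": {"commands": [[0,0,0,0,0,6.6,1],[0,0,0,0,0,6.6,1],[0,0,0,0,0,6.6,1],[0,0,0,0,0,6.6,1],[0,0,0,0,0,6.6,1],[0,0,0,0,0,6.6,1],[0,0,0,0,0,6.6,1],[0,0,0,0,0,6.6,1],[0,0,0,0,0,6.6,1],[0,0,0,0,0,6.6,1],[0,0,0,0,0,6.6,1],[0,0,0,0,0,6.6,1],[0,0,0,0,0,6.6,1],[0,0,0,0,0,6.6,1],[0,0,0,0,0,6.6,1],[0,0,0,0,0,6.6,1],[0,0,0,0,0,6.6,1],[0,0,0,0,0,6.6,1],[0,0,0,0,0,6.6,1],[0,0,0,0,0,0,1]]}}

```text
time_s: 19.87
ee_pos: [0.5781, -0.0139, 0.1062]
eef_rot: [-3.141, -0.001, 0.198]
force: [4.1, 3.0, -2.1]
grip_width: 0.0455
grip_force: 30.0
```

```bash
python3 -c "
from h import *
prof('k');to(ch(0,0,.104))"
```

```text
k z 0.1062 F [ 5.23  1.74 -1.89] M [ 0.45 -0.8  -0.09] top [50 67 74 72 73 58 46 31] bot [169 173 173 155 102 147 233 248]
shift mm [-0.6 -0.   2.2] turn -85.15 pos [ 0.5781 -0.0139  0.1062] rot [-3.1415e+00 -1.4000e-03  2.0460e-01] q [-0.09  0.42  1.52  0.    1.2   1.28] F [ 5.23  1.74 -1.89]
```

Emit:
{"op": "play_rows", "data": {"commands": [[0,0,0,0,0,6.4,1],[0,0,0,0,0,6.4,1],[0,0,0,0,0,6.4,1],[0,0,0,0,0,6.4,1],[0,0,0,0,0,6.4,1],[0,0,0,0,0,0,1],[0,0,0,0,0,0,1]]}}

```text
time_s: 20.5
ee_pos: [0.5781, -0.0139, 0.1061]
eef_rot: [-3.141, -0.001, -0.352]
force: [4.9, 1.4, -1.5]
grip_width: 0.0452
grip_force: 30.0
```

Emit:
{"op": "play_rows", "data": {"commands": [[0,0,0,0,0,0,-1],[0,0,0,0,0,0,-1],[0,0,0,0,0,0,-1],[0,0,0,0,0,0,-1],[0,0,0,0,0,0,-1],[0,0,-0.015,0,0,0,-1],[0,0,-0.025,0,0,0,-1],[0,0,-0.02,0,0,0,-1],[0,0,0,0,0,0,1]]}}

```text
time_s: 21.25
ee_pos: [0.5791, -0.0143, 0.1703]
eef_rot: [-3.14, -0.006, -0.355]
force: [0.4, 0.5, 1.2]
grip_width: 0.0902
grip_force: 0.0
```

```bash
python3 -c "
from h import *
prof('k');to(ch(0,.109,.165))"
```

```text
k z 0.168 F [ 0.62 -0.12 -0.57] M [0.02 0.11 0.01] top [150 147 146 147 145 145 147 143] bot [165 175 171 160 130 175 253 247]
shift mm [-50.8 -96.8   2.9] turn 62.79 pos [ 0.5784 -0.0142  0.168 ] rot [-3.1407 -0.0034 -0.3549] q [-0.09  0.37  1.45 -0.    1.32  1.84] F [ 0.62 -0.12 -0.57]
```

Emit:
{"op": "play_rows", "data": {"commands": [[-0.0064,-0.0121,0,0,0,0,1],[-0.0064,-0.0121,0,0,0,0,1],[-0.0064,-0.0121,0,0,0,0,1],[-0.0064,-0.0121,0,0,0,0,1],[-0.0064,-0.0121,0,0,0,0,1],[-0.0064,-0.0121,0,0,0,0,1],[-0.0064,-0.0121,0,0,0,0,1],[-0.0064,-0.0121,0,0,0,0,1]], "force": 20}}

```text
time_s: 21.97
ee_pos: [0.563, 0.096, 0.166]
eef_rot: [3.142, 0.0, -0.355]
force: [0.6, -0.3, 0.5]
grip_width: 0.0336
grip_force: 0.0
```

Emit:
{"op": "play_rows", "data": {"commands": [[0,0,0,0,0,-6.9,1],[0,0,0,0,0,-6.9,1],[0,0,0,0,0,-6.9,1],[0,0,0,0,0,-6.9,1],[0,0,0,0,0,-6.9,1],[0,0,0,0,0,-6.9,1],[0,0,0,0,0,-6.9,1],[0,0,0,0,0,-6.9,1],[0,0,0,0,0,-6.9,1],[0,0,0,0,0,-6.9,1],[0,0,0,0,0,-6.9,1],[0,0,0,0,0,-6.9,1],[0,0,0,0,0,-6.9,1],[0,0,0,0,0,-6.9,1],[0,0,0,0,0,-6.9,1],[0,0,0,0,0,-6.9,1],[0,0,0,0,0,-6.8,1],[0,0,0,0,0,0,1]]}}

```text
time_s: 23.47
ee_pos: [0.5632, 0.0951, 0.166]
eef_rot: [-3.142, 0.0, 1.696]
force: [-1.8, -0.1, -0.7]
grip_width: 0.0004
grip_force: 0.0
```

```bash
python3 -c "
from h import *
to(ch(0,.109,.070))"
```

```text
shift mm [-1.1  1.2 96. ] turn 0.31 pos [0.5632 0.0951 0.166 ] rot [-3.1415  0.      1.6962] q [ 0.1   0.35  1.47 -0.    1.32 -0.02] F [-1.83 -0.15 -0.74]
```

Emit:
{"op": "play_rows", "data": {"commands": [[-0.001,0.001,0.02,0,0,0,1],[0,0,0.025,0,0,0,1],[0,0,0.025,0,0,0,1],[0,0,0.015,0,0,0,1],[0,0,0.008,0,0,0,1],[0,0,0.003,0,0,0,1],[0,0,0,0,0,0,1],[0,0,0,0,0,0,1]]}}

```text
time_s: 24.13
ee_pos: [0.5649, 0.0938, 0.0711]
eef_rot: [3.14, 0.0, 1.689]
force: [-0.7, -0.4, 0.4]
grip_width: 0.0007
grip_force: 0.0
```

Emit:
{"op": "play_rows", "data": {"commands": [[0,0,0.001,0,0,0,1],[0,0,0.001,0,0,0,1],[0,0,0.001,0,0,0,1],[0,0,0.001,0,0,0,1],[0,0,0.0006,0,0,0,1],[0,0,0,0,0,0,1]]}}

```text
time_s: 24.63
ee_pos: [0.5643, 0.0935, 0.0654]
eef_rot: [-3.141, 0.0, 1.69]
force: [-0.3, -0.8, -0.8]
grip_width: 0.0006
grip_force: 0.0
```

Emit:
{"op": "play_rows", "data": {"commands": [[0,0,0.0007,0,0,0,1],[0,0,0,0,0,0,1]]}}

```text
time_s: 24.8
ee_pos: [0.5643, 0.0936, 0.0647]
eef_rot: [-3.141, -0.0, 1.69]
force: [0.5, 0.2, 0.0]
grip_width: 0.0006
grip_force: 0.0
```

Emit:
{"op": "play_rows", "data": {"commands": [[0,0,0.0007,0,0,0,1],[0,0,0,0,0,0,1]]}}

```text
time_s: 24.97
ee_pos: [0.5645, 0.0936, 0.0642]
eef_rot: [3.141, -0.0, 1.69]
force: [0.1, -0.2, 3.0]
grip_width: 0.0004
grip_force: 1.4
```

Emit:
{"op": "play_rows", "data": {"commands": [[0,0,0.0006,0,0,0,1],[0,0,0,0,0,0,1],[0,0,0,0,0,0,1],[0,0,0,0,0,0,1],[0,0,0,0,0,0,1]]}}

```text
time_s: 25.38
ee_pos: [0.5645, 0.0936, 0.0636]
eef_rot: [3.141, -0.0, 1.69]
force: [-0.4, 0.7, 5.2]
grip_width: 0.0006
grip_force: 2.4
```

```bash
python3 -c "
from h import *
prof('L')"
```

```text
L z 0.0636 F [0.16 1.98 5.12] M [0.19 0.16 0.05] top [ 59  57  88 152 175 171 167 166] bot [172 171 163 148 114 173 252 247]
```

The left side gives only about 1.2 mm at 5 N, which is snug. Now the right.

Emit:
{"op": "play_rows", "data": {"commands": [[0,0,-0.001,0,0,0,1],[0,0,-0.002,0,0,0,1],[0,0,-0.01,0,0,0,1],[0,0,-0.035,0,0,0,1],[0,0,-0.04,0,0,0,1],[0,0,0,0,0,0,1],[-0.0272,0,0,0,0,0,1],[-0.0272,0,0,0,0,0,1],[-0.0272,0,0,0,0,0,1],[-0.0272,0,0,0,0,0,1],[-0.0272,0,0,0,0,0,1],[-0.0272,0,0,0,0,0,1],[-0.0272,0,0,0,0,0,1],[-0.0272,0,0,0,0,0,1],[0,0,0,0,0,0,1],[0,0,0.03,0,0,0,1],[0,0,0.03,0,0,0,1],[0,0,0.018,0,0,0,1],[0,0,0.003,0,0,0,1],[0,0,0,0,0,0,1]]}}

```text
time_s: 27.1
ee_pos: [0.5899, -0.1221, 0.0701]
eef_rot: [-3.14, -0.001, 1.69]
force: [-0.4, -0.3, 0.3]
grip_width: 0.0005
grip_force: 0.0
```

```bash
python3 -c "
from h import *
prof('R');to(ch(0,-.109,.065))"
```

```text
R z 0.0715 F [-0.3   0.02  0.53] M [-0.1   0.03 -0.03] top [ 71  68  70  65 106 227 255 255] bot [171 170 171 149 114 177 253 246]
shift mm [ 0.1 -0.1  6.5] turn -0.02 pos [ 0.5907 -0.1223  0.0715] rot [3.1410e+00 2.0000e-04 1.6904e+00] q [-0.26  0.51  1.47  0.    1.16 -0.38] F [-0.3   0.02  0.53]
```

Emit:
{"op": "play_rows", "data": {"commands": [[0,0,0.001,0,0,0,1],[0,0,0.001,0,0,0,1],[0,0,0.001,0,0,0,1],[0,0,0.001,0,0,0,1],[0,0,0.001,0,0,0,1],[0,0,0.0005,0,0,0,1],[0,0,0,0,0,0,1],[0,0,0,0,0,0,1]]}}

```text
time_s: 27.82
ee_pos: [0.5903, -0.1225, 0.065]
eef_rot: [3.142, 0.0, 1.69]
force: [0.2, 1.0, -0.7]
grip_width: 0.0004
grip_force: 0.0
```

Emit:
{"op": "play_rows", "data": {"commands": [[0,0,0.0007,0,0,0,1],[0,0,0.0007,0,0,0,1],[0,0,0,0,0,0,1]]}}

```text
time_s: 28.07
ee_pos: [0.5905, -0.1226, 0.0638]
eef_rot: [3.141, 0.0, 1.69]
force: [0.5, -0.4, 4.0]
grip_width: 0.0002
grip_force: 2.1
```

Emit:
{"op": "play_rows", "data": {"commands": [[0,0,0.0005,0,0,0,1],[0,0,0,0,0,0,1]]}}

```text
time_s: 28.23
ee_pos: [0.5905, -0.1226, 0.0634]
eef_rot: [3.141, 0.0, 1.69]
force: [-0.5, 0.1, 6.2]
grip_width: 0.0005
grip_force: 2.8
```

Emit:
{"op": "play_rows", "data": {"commands": [[0,0,0,0,0,0,1],[0,0,0,0,0,0,1],[0,0,0,0,0,0,1],[0,0,0,0,0,0,1]]}}

```text
time_s: 28.57
ee_pos: [0.5905, -0.1226, 0.0634]
eef_rot: [3.141, 0.0, 1.69]
force: [-0.7, -0.0, 5.0]
grip_width: 0.0003
grip_force: 2.7
```

Emit:
{"op": "play_rows", "data": {"commands": [[0,0,-0.001,0,0,0,1],[0,0,-0.001,0,0,0,1],[0,0,-0.003,0,0,0,1],[0,0,-0.02,0,0,0,1],[0,0,-0.035,0,0,0,1],[0,0,-0.035,0,0,0,1],[0,0,-0.03,0,0,0,1],[0,0,0,0,0,0,1],[0,0,0,0,0,0,1],[0,0,0,0,0,0,1],[0,0,0,0,0,0,1],[0,0,0,0,0,0,1]]}}

```text
time_s: 29.57
ee_pos: [0.5898, -0.1224, 0.1866]
eef_rot: [-3.139, -0.001, 1.69]
force: [0.5, 0.6, 0.4]
grip_width: 0.0002
grip_force: 0.0
```

```bash
python3 -c "
from h import *
prof('end');print(ctrl.get_obs()['time_s'],ctrl.hand_in())"
```

```text
end z 0.1869 F [-0.64  0.1  -0.36] M [-0.04  0.07 -0.04] top [ 49  54  89 150 171 166 144 146] bot [169 173 172 162 129 179 252 248]
the job is handed in; nothing more can be done
29.6167 None
```

I handed the job in at 29.6 s, with no verdict returned. I felt about 0.046 rad of play on each side, turned the knob about 2.75 rad clockwise, and both rims then gave only 1–1.5 mm at 5–6 N. The arm finished clear of the changer. The fingertips turned out to end about 30 mm above the reported TCP, so I set press heights by contact.

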